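# Change the reagent cartridge in the analyser's push-push bay

## Task

Change the reagent cartridge: press the spent orange-headed cartridge in the analyser so that its catch lets go and it pops up, pull it out and put it in the white waste tub. Then take the fresh orange-headed cartridge from the grey stand, slide it into the emptied bay and press it home until the catch holds it down. Leave the two blue rinse cartridges as they are and knock nothing over.

Things in the scene. Friction and masses are not known exactly. Their poses are not given: they have to be found in the camera images.
- analyser: White benchtop blood analyser, fixed, 195 mm deep (x -110 to 85), 230 mm wide (y), 125 mm high at the back; origin on its underside, front towards -x (robot), z up, y to the left. Its face slopes up away from the robot at 25 deg, from 55 mm high in front; in it two cartridge bays side by side, 72 mm apart, running in square to the face along (0.423, 0, -0.906) of its frame. Display on the right
- bay_left_mouth (a point): Left of the two black-rimmed bays (+y is left). Point on its axis at the level of its rim, which is 5 mm proud of the face and flared 4.5 mm all round to lead a cartridge in; bay 47 x 26.5 mm inside. A cartridge in it leans 25 deg, head towards the robot: in the analyser's frame its z axis is (-0.423, 0, 0.906), x (0.906, 0, 0.423) up the slope, y = the analyser's y
- bay_right_mouth (a point): Right of the two black-rimmed bays (+y is left). Point on its axis at the level of its rim, which is 5 mm proud of the face and flared 4.5 mm all round to lead a cartridge in; bay 47 x 26.5 mm inside. A cartridge in it leans 25 deg, head towards the robot: in the analyser's frame its z axis is (-0.423, 0, 0.906), x (0.906, 0, 0.423) up the slope, y = the analyser's y
- bay_left_seat (a point): Left bay: where a cartridge's centre is when latched; on the bay's axis, 26 mm inside the rim
- bay_right_seat (a point): Right bay: where a cartridge's centre is when latched; on the bay's axis, 26 mm inside the rim
- catch_left (a joint): Spring sled under the cartridge in the left bay, with push-push catch; m along the bay, + inwards. About 0: latched, head 10 mm above the rim, foot gripped by jaws. A push to +0.0065 or more (6 to 10 N) and let go: it rises, damped, to -0.025: ejected, jaws open, head 35 mm above the rim. From there such a push and let go: latched at 0. Stop at +0.007; each push toggles it
- catch_right (a joint): Spring sled under the cartridge in the right bay, with push-push catch; m along the bay, + inwards. About 0: latched, head 10 mm above the rim, foot gripped by jaws. A push to +0.0065 or more (6 to 10 N) and let go: it rises, damped, to -0.025: ejected, jaws open, head 35 mm above the rim. From there such a push and let go: latched at 0. Stop at +0.007; each push toggles it
- spent_center (a point): Spent cartridge, latched in one of the bays at the start: 44 x 24 x 72 mm, 80 g, white, top 15 mm orange. Point: its centre, 36 mm from each end; z along the 72 mm towards the coloured head, x along the 44 mm, y across the 24 mm (grip across y). Symmetric: fits a bay also when turned by pi about z. Lowest 13 mm (foot) narrower, 30 x 18 mm. Dark window on the 24 mm sides
- rinse_center (a point): Rinse cartridge, latched in the other bay, stays there: 44 x 24 x 72 mm, 80 g, white, top 15 mm blue. Point: its centre, 36 mm from each end; z along the 72 mm towards the coloured head, x along the 44 mm, y across the 24 mm (grip across y). Symmetric: fits a bay also when turned by pi about z. Lowest 13 mm (foot) narrower, 30 x 18 mm
- fresh_center (a point): Fresh cartridge, upright in one of the stand's pockets: 44 x 24 x 72 mm, 80 g, white, top 15 mm orange. Point: its centre, 36 mm from each end; z along the 72 mm towards the coloured head, x along the 44 mm, y across the 24 mm (grip across y). Symmetric: fits a bay also when turned by pi about z. Lowest 13 mm (foot) narrower, 30 x 18 mm. Amber window on the 24 mm sides
- spare_rinse_center (a point): Spare rinse cartridge, upright in the stand's other pocket, stays there: 44 x 24 x 72 mm, 80 g, white, top 15 mm blue. Point: its centre, 36 mm from each end; z along the 72 mm towards the coloured head, x along the 44 mm, y across the 24 mm (grip across y). Symmetric: fits a bay also when turned by pi about z. Lowest 13 mm (foot) narrower, 30 x 18 mm
- stand: Grey stand, fixed, 134 x 62 x 34 mm high, origin at the centre of its underside; two pockets along its x at x = -29 and +29 mm, 47 x 27 mm, 28 mm deep, floor at z = 6 mm. A cartridge stands upright in it, head end at z = 78 mm (44 mm above the stand), its x along the stand's x
- waste_tub: White open waste tub, fixed, 156 x 164 mm at the rim, 112 mm high, inside at least 126 x 134 mm, floor 3 mm thick; origin at the centre of its underside, z up. A cartridge may drop a few cm onto its floor
- bottle_white: Loose brown bottle with a white cap, 34 mm across, 73 mm high, left of the stand; origin at the centre of its underside. A bystander

How it is judged (in metres and radians):
On the way, in this order (a step that is already met when the one before it is completed fails the run):
1. the spent cartridge's catch has let go and its sled has risen (value of joint any of catch_left, catch_right below -0.02 m), for 0.2 s.
2. the spent cartridge lies in the waste tub (x of spent_center in the frame of waste_tub between -0.062 and 0.062 m and y of spent_center in the frame of waste_tub between -0.066 and 0.066 m and z of spent_center in the frame of waste_tub between 0.003 and 0.1 m and linear speed of spent below 0.03 m/s), for 0.2 s.
3. the fresh cartridge is in the emptied bay and both catches hold ((distance between fresh_center and bay_left_seat below 0.005 m or distance between fresh_center and bay_right_seat below 0.005 m) and value of joint catch_left between -0.003 and 0.003 m and value of joint catch_right between -0.003 and 0.003 m), for 0.2 s.
At the end, for the whole second after the job is handed in: Spent cartridge at rest inside the waste tub; fresh one at rest and latched in the emptied bay, centre within 5 mm of its seat; both sleds within 3 mm of latched; the blue rinse cartridge within 6 mm of its place; the spare one still upright in its pocket (all of step 2 and all of step 3 and linear speed of fresh below 0.02 m/s and distance of rinse_center from where it was at the start of the episode below 0.006 m and horizontal distance between spare_rinse_center and stand below 0.035 m and height (world z) of spare_rinse_center below 0.05 m and angle between spare_rinse_center's own z axis and vertical below 0.15 rad); the robot touches nothing.
It fails at once if the blue rinse cartridge is ejected from its bay (distance of rinse_center from where it was at the start of the episode above 0.012 m).
It fails at once if the spare rinse cartridge is pulled out of the stand (distance of spare_rinse_center from where it was at the start of the episode above 0.03 m).
It fails at once if the bottle is knocked over (angle between bottle_white's own z axis and vertical above 0.6 rad).
It also fails if it takes over 64 s, if anything falls off the work surface, if the arm or the gripper's body presses on something with over 40 N, if the wrist force passes 120 N, or if a joint passes its speed limit or range.

## Robot

A 6-joint arm with a two-finger parallel gripper is mounted at the origin on a cart in front of the work surface, level with it; the furniture and walls round the work are solid. World frame = base frame: x ahead of the robot, y to its left, z up, the work surface at z = 0. Lengths are in m, angles in degrees, forces in N, time in s.
With the tool pointing down it reaches from about 0.35 to 0.875 m from the base axis. Payload 4.2 kg.
Tool frame: the origin (TCP) lies midway between the tips of the shut fingers; the grasp point (between the pads) lies 19 mm behind it; z points along the fingers, y is the line along which they close (so a half turn about z gives the same grasp; the last joint's range is limited). The gripper opens to 87 mm and grips with 3 to 60 N. Pads are 19 mm wide; open, the fingers measure 117 mm over their backs; the gripper's body (75 mm by 190 mm) begins 51 mm behind the grasp point.
Start: joints at [-60.928, 22.042, 0.453, 0, -68.411, -14.817], TCP at [0.154, -0.606, 0.223] pointing down, gripper open.
Joint ranges: [-179.83, 179.83], [-69.29, 118.12], [-61.27, 80.66], [-181.25, 117.63], [-171.15, -9.14], [-177.46, 177.46]. Speed limits (degrees/s): [159.86, 159.86, 180, 180, 180, 180].

## Interface

Orientations are given as [roll, pitch, yaw] about the fixed x, y, z axes, in that order (R = Rz(yaw) Ry(pitch) Rx(roll)).
In Python, from workcell import env gives the robot as it stands. The module is installed in compiled form; this text tells all that it offers. Calls block until the motion is done:
- env.goto(position, orientation): joint-space move of the TCP to a pose.
- env.move_straight(position, rotation=None, rate=0.15, force_limit=None): straight line of the TCP; rotation=None keeps the orientation; rate is the mean speed in m/s. With force_limit (N) it stops when the force on the tool has changed by that much, and returns True; else False.
- env.set_joints(angles): joint-space move.
- env.gripper_to(opening, grasp_force=None): opening from 0.0 (shut) to 1.0 (fully open); grasp_force is the grip in N (None keeps the last); returns when the fingers have stopped.
- env.dwell(seconds).
- env.inverse_kinematics(position, orientation): joint angles nearest the present ones, or None.
- env.read_state(): the state.
- env.grab_frame(name): name is "scene" or "side" or "wrist"; returns a dict with "image" (384x512x3 uint8, blue, green, red), "fx", "fy", "cx", "cy" (pixels), "position" and "orientation" of the camera in the world. Camera axes: x right, y up, looking along -z (the intrinsics and any distortion apply to the point x, -y, -z); pixel columns grow to the right and rows downward; lengths in m; the calibration is good to about 2 mm. A picture is of the moment at which its call begins. There is no depth.
A pose or a line that the arm cannot do raises env.Unreachable and nothing moves.
- env.close_job(): hands the job in; it is judged then, once.
Trained networks look in a picture, given as the dict that the camera call returned (one of the last four; its "shot" number tells which), for a name from the list of things; names that differ only in an ending like _2 or _b are one class to them, and where a whole thing is asked for, a point or a joint stands for the part that bears it (a point fixed in the world has none). Each returns a list of dicts, best first, with "score" (0 to 1); they miss things now and then, are a little off and sometimes report something else, mostly with a low value. They report only what shows in the picture. A call takes as long as a camera call.
- env.search_frame(picture, thing): "xyz" ([x, y, z] in m, in world coordinates, good to about 4 mm: the middle of the surface that is visible of it).
- env.trace(picture, thing): "mask" (384x512 bool, what is visible of it).
The state is a dict: "clock": time; "joint_positions": joint angles; "qvel": joint speeds; "joint_torque": joint torques, N m; "position": TCP position; "tool_rot": TCP orientation; "force": force on the tool from outside, world axes, zero at the start; "wrist_torque": the same for the moment, N m; "opening": opening from 0.0 (shut) to 1.0 (fully open); "finger_force": force on a finger pad.
Only numpy, scipy, OpenCV 4.12 (cv2) and the standard library are available. Lean on these libraries where they do the work, as an engineer would, in place of code of your own. Each camera call takes 0.05 s, during which the arm holds its last target. There are 200 camera calls.

## Working session

There is one attempt and no reset: what is moved stays moved. The work goes in short steps, each a Python script; the robot and the scene stay as the last script left them, time stands still between calls to the robot, and variables do not carry over. Pictures are saved under pics/ and viewed, at most 10 in all, crops included, and the job is handed in when it is done.

```bash
mkdir -p pics
python3 - <<'E'
from workcell import env
import cv2, numpy as np
ims=[]
for n in ["scene","side"]:
    f=env.grab_frame(n); ims.append(f["image"])
    print(n,{k:(np.round(v,3).tolist() if not isinstance(v,str) else v) for k,v in f.items() if k!="image"})
    for t in ["analyser","spent_center","rinse_center","fresh_center","spare_rinse_center","stand","waste_tub","bottle_white"]:
        print(t,[(np.round(r["xyz"],3).tolist(),round(r["score"],2)) for r in env.search_frame(f,t)[:3]])
    cv2.imwrite(f"pics/{n}0.png",f["image"])
print(env.read_state())
E
```

```text
scene {'fx': 441.128, 'fy': 441.128, 'cx': 256.725, 'cy': 186.677, 'position': [0.019, 0.954, 0.804], 'orientation': [56.267, 1.031, -153.075], 'shot': 1}
analyser [([0.576, -0.04, 0.079], 0.71)]
spent_center []
rinse_center [([0.564, -0.147, 0.101], 0.63)]
fresh_center [([0.542, 0.2, 0.064], 0.85)]
spare_rinse_center [([0.488, 0.187, 0.063], 0.87)]
stand [([0.505, 0.203, 0.018], 0.78)]
waste_tub [([0.464, -0.375, 0.075], 0.72)]
bottle_white [([0.385, 0.378, 0.046], 0.9), ([0.564, -0.144, 0.102], 0.39)]
side {'fx': 398.146, 'fy': 398.146, 'cx': 245.315, 'cy': 201.855, 'position': [0.159, 1.015, 0.832], 'orientation': [56.594, 0.093, -161.64], 'shot': 2}
analyser [([0.589, -0.036, 0.079], 0.84)]
spent_center [([0.553, -0.078, 0.106], 0.53)]
rinse_center []
fresh_center [([0.542, 0.203, 0.062], 0.79)]
spare_rinse_center [([0.486, 0.183, 0.061], 0.8), ([0.586, -0.037, 0.079], 0.46)]
stand [([0.51, 0.204, 0.021], 0.76), ([0.582, -0.035, 0.078], 0.43)]
waste_tub [([0.463, -0.364, 0.076], 0.75)]
bottle_white [([0.388, 0.382, 0.044], 0.68)]
{'clock': 0.9, 'joint_positions': array([-6.09275532e+01,  2.20402685e+01,  4.52003252e-01, -8.53499932e-04,
       -6.84097174e+01, -1.48170441e+01]), 'qvel': array([ 0.05179923,  0.00299585,  0.06574656, -0.06513645,  0.07555779,
        0.02011402]), 'joint_torque': array([-4.35847505e-04, -3.90454352e+01,  1.87620842e+01,  4.22440991e+00,
        1.55272067e-02, -1.11007881e-05]), 'position': array([ 0.15392978, -0.60572575,  0.22255848]), 'tool_rot': array([-1.79998253e+02,  1.28312886e-03, -1.65744911e+02]), 'force': array([-0.79791784,  0.25229674,  0.09530716]), 'wrist_torque': array([ 0.04565494, -0.00469206, -0.01913253]), 'finger_force': 0.0, 'opening': 0.9949452580564588}
```

Run:
```python
import cv2, numpy as np
a=cv2.imread("pics/scene0.png"); b=cv2.imread("pics/side0.png")
cv2.imwrite("pics/s0.png",cv2.resize(a,(800,600),interpolation=cv2.INTER_CUBIC))
```

```text
(no output)
```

View pics/s0.png

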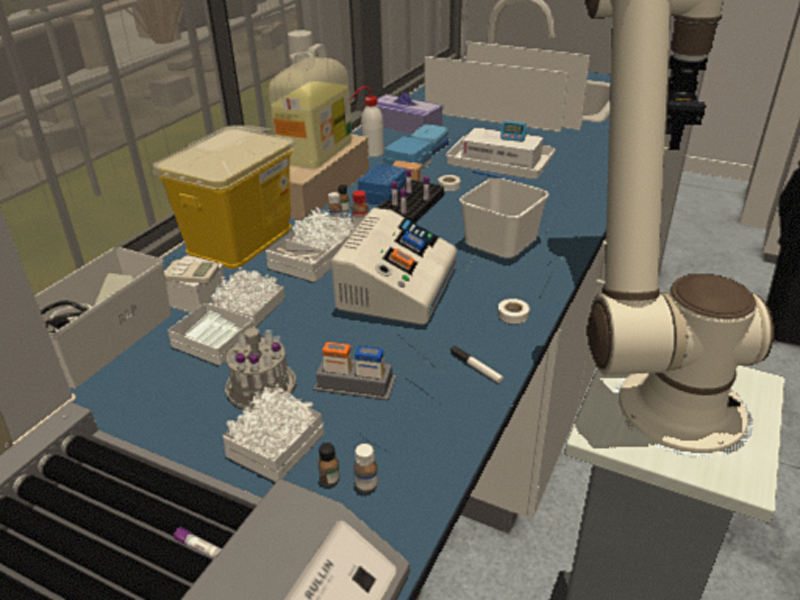

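The spent orange cartridge is in the left bay (402,260 in the 800x600 picture) and blue is in the right bay (412,240). The fresh orange one is at the far end of the stand (337,350), and the tub is at (503,215). Next I'll hover along the bay axis and look with the wrist camera.

```bash
cat > h.py <<'E'
from workcell import env
import cv2, numpy as np
from scipy.spatial.transform import Rotation as R
def frame(yaw): # analyser-frame rotation; cartridge axis etc.
    return R.from_euler("z",yaw,degrees=True).as_matrix()
def inward(yaw): return frame(yaw)@np.array([np.sin(np.radians(25)),0,-np.cos(np.radians(25))])
def rot(yaw): return [180,-25,yaw]
def ray(f,px):
    k=np.array([(px[0]-f["cx"])/f["fx"],-(px[1]-f["cy"])/f["fy"],-1.])
    return np.array(f["position"]),R.from_euler("xyz",f["orientation"],degrees=True).as_matrix()@k
def onplane(f,px,p0,n):
    o,d=ray(f,px); return o+d*(np.dot(p0-o,n)/np.dot(d,n))
def proj(f,P):
    q=R.from_euler("xyz",f["orientation"],degrees=True).as_matrix().T@(np.array(P)-f["position"])
    return np.array([f["cx"]+f["fx"]*q[0]/-q[2],f["cy"]+f["fy"]*-q[1]/-q[2]])
def search(f,t): return [(np.round(r["xyz"],4).tolist(),round(r["score"],2)) for r in env.search_frame(f,t)[:2]]
E
python3 - <<'E'
from h import *
yaw=9; p=np.array([.553,-.09,.10])-.14*inward(yaw)
env.goto([.35,-.3,.33],[180,0,0]); env.goto(p,rot(yaw))
s=env.read_state(); print(s["clock"],s["position"],s["tool_rot"])
f=env.grab_frame("wrist")
print({k:(np.round(v,3).tolist()) for k,v in f.items() if k!="image"})
for t in ["analyser","spent_center","rinse_center"]: print(t,search(f,t))
cv2.imwrite("pics/w1.png",f["image"])
import pickle; pickle.dump(f,open("w1.pkl","wb"))
E
```

```text
3.8167 [ 0.49501544 -0.0997428   0.22743444] [179.96764834 -25.02640242   8.9855419 ]
{'fx': 283.892, 'fy': 283.892, 'cx': 253.778, 'cy': 190.676, 'position': [0.501, -0.099, 0.408], 'orientation': [7.322, -0.089, -81.051], 'shot': 3}
analyser [([0.6012, -0.1153, 0.1055], 0.63)]
spent_center [([0.5576, -0.0823, 0.104], 0.76)]
rinse_center [([0.5669, -0.1472, 0.1082], 0.83)]
```

View pics/w1.png

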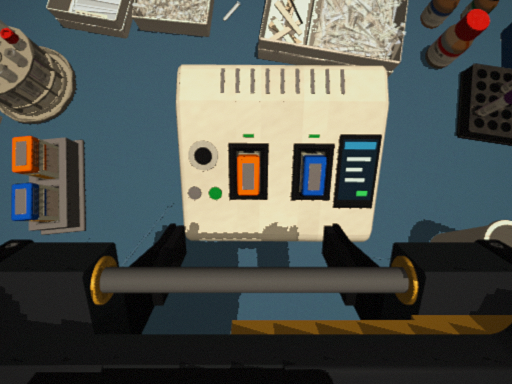

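The wrist view shows the orange head at (249,174), the blue at (315,175), and the rims and front edge parallel to the image rows. That puts the yaw near 9°. I'll fit the head pose from all three cameras.

```bash
cat > fit.py <<'E'
from h import *
import pickle
from scipy.optimize import least_squares
def cmask(img,col,c,r=45):
    h=cv2.cvtColor(img,cv2.COLOR_BGR2HSV)
    lo,hi=((5,150,110),(16,255,255)) if col=="o" else ((100,140,70),(120,255,255))
    m=cv2.inRange(h,lo,hi); k=np.zeros_like(m); cv2.circle(k,tuple(int(v) for v in c),r,255,-1); m&=k
    m=cv2.morphologyEx(m,cv2.MORPH_CLOSE,np.ones((3,3)))
    n,l,s,_=cv2.connectedComponentsWithStats(m); i=1+np.argmax(s[1:,4]); 
    pts=np.argwhere(l==i)[:,::-1].astype(np.float32); return cv2.convexHull(pts).reshape(-1,2)
def feat(h): # bounding extents + centroid of hull
    h=h.astype(np.float32); lo,hi=h.min(0),h.max(0)
    m=cv2.moments(h.reshape(-1,1,2)); c=np.array([m["m10"],m["m01"]])/m["m00"]
    return np.concatenate([c,c,(hi+lo)/2])
def boxpts(p,Rm,d): # p top centre
    return [p+Rm@np.array([a*.022,b*.012,z]) for a in(-1,1) for b in(-1,1) for z in(0,-d)]
E
python3 - <<'E'
from fit import *
S=dict(fx=441.128,fy=441.128,cx=256.725,cy=186.677,position=[0.019,0.954,0.804],orientation=[56.267,1.031,-153.075],image=cv2.imread("pics/scene0.png"))
D=dict(fx=398.146,fy=398.146,cx=245.315,cy=201.855,position=[0.159,1.015,0.832],orientation=[56.594,0.093,-161.64],image=cv2.imread("pics/side0.png"))
W=pickle.load(open("w1.pkl","rb"))
p0=np.array([.555,-.080,.107]); 
def heads(x):
    F=frame(x[3]); return x[:3],x[:3]-F[:,1]*.072,F@R.from_euler("y",-25,degrees=True).as_matrix()
o=[];
for f in (S,D,W):
    for col,P in zip("ob",heads(np.r_[p0,9])[:2]):
        h=cmask(f["image"],col,proj(f,P),22); o.append((f,col,feat(h))); print(col,proj(f,P).round(),h.min(0),h.max(0))
def res(x):
    a,b,Rm=heads(x); r=[]
    for f,c,ft in o:
        pts=np.array([proj(f,q) for q in boxpts(a if c=="o" else b,Rm,.011)],np.float32)
        r.append((feat(cv2.convexHull(pts).reshape(-1,2))-ft)[:])
    return np.concatenate(r)
s=least_squares(res,np.r_[p0,9.],diff_step=1e-4,loss="soft_l1"); print(s.x); print(res(s.x).reshape(-1,6)[:,[0,1,4,5]].round(1))
s=least_squares(lambda x:res(x)[-12:],np.r_[p0,9.],diff_step=1e-4); print("wrist only",s.x)
# stand, rough: upright heads, top z .078
for f in (W,S,D):
    for c,g in (("o",[.542,.2,.078]),("b",[.487,.185,.078])):
        h=cmask(f["image"],c,proj(f,g),22); print(c,onplane(f,feat(h)[:2],np.array([0,0,.075]),np.array([0,0,1.])).round(4))
E
```

```text
o [258. 165.] [250. 159.] [264. 171.]
b [265. 154.] [258. 148.] [271. 159.]
o [237. 192.] [231. 189.] [242. 198.]
b [240. 181.] [241. 181.] [247. 186.]
o [244. 175.] [237. 154.] [259. 194.]
b [311. 175.] [302. 156.] [326. 195.]
[ 0.55527904 -0.08395618  0.10628967  7.57843334]
[[ 0.4  0.7  0.4  0.7]
 [ 0.5  1.4  0.3  1.2]
 [-0.  -1.2 -0.2 -1.2]
 [-3.9 -1.9 -3.6 -1.6]
 [ 0.  -0.2  0.  -0. ]
 [-0.1  0.2 -0.1  0. ]]
wrist only [ 0.55505031 -0.08398063  0.10680423  7.81647706]
o [0.5444 0.191  0.075 ]
b [0.4884 0.1768 0.075 ]
o [0.546 0.191 0.075]
b [0.4908 0.176  0.075 ]
o [0.5424 0.1968 0.075 ]
b [0.4875 0.181  0.075 ]
```

```bash
cat >> h.py <<'E'
YAW=7.7; HEAD=np.array([.5552,-.0840,.1065]); IN=inward(YAW)   # latched head-top centre
E
python3 - <<'E'
from h import *
env.gripper_to(0.0,20); env.move_straight(HEAD-.02*IN,rot(YAW))
hit=env.move_straight(HEAD+.012*IN,rate=.03,force_limit=14)
s=env.read_state(); print(hit,s["force"],"pen",np.dot(s["position"]-HEAD,IN),"lat",s["position"]-HEAD-IN*np.dot(s["position"]-HEAD,IN))
env.move_straight(HEAD-.13*IN); env.dwell(.3)
f=env.grab_frame("wrist"); cv2.imwrite("pics/w2.png",f["image"]); print(search(f,"spent_center"),env.read_state()["clock"])
import pickle; pickle.dump(f,open("w2.pkl","wb"))
E
```

```text
True [-4.50475386 -0.02754264  7.95457522] pen 0.00804367070362424 lat [ 9.18391896e-05 -1.99861046e-04  2.99520949e-05]
[([0.5496, -0.0812, 0.1287], 0.96)] 8.8333
```

View pics/w2.png

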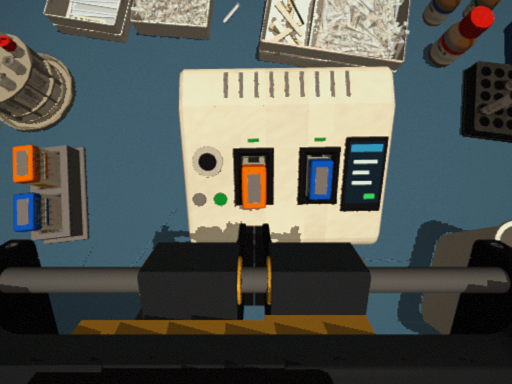

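The orange head has risen clear of its rim (254,186), while the blue is still seated. Next I'll grip it, pull it out and look at the tub.

Run:
```python
from h import *
env.gripper_to(0.55,25); env.move_straight(HEAD-.04*IN,rot(YAW)); env.move_straight(HEAD+.002*IN,rate=.08,)
env.gripper_to(0.0,25); s=env.read_state(); print("grip",s["opening"],s["finger_force"],s["force"])
env.move_straight(HEAD-.10*IN,rate=.12); s=env.read_state(); print(s["opening"],s["finger_force"],s["force"])
env.move_straight(HEAD-.10*IN+[-.02,0,.09],rate=.25)
env.goto([.45,-.36,.30],[180,0,0])
f=env.grab_frame("wrist")
r=env.trace(f,"waste_tub"); print(env.read_state()["opening"],search(f,"waste_tub"),env.read_state()["clock"])
im=f["image"].copy()
if r:
    c=max(cv2.findContours(r[0]["mask"].astype(np.uint8),0,2)[0],key=cv2.contourArea); cv2.drawContours(im,[c],-1,(0,0,255),1)
    rc=cv2.minAreaRect(c); bx=cv2.boxPoints(rc); P=np.array([onplane(f,q,np.array([0,0,.112]),np.array([0,0,1.])) for q in bx]); print(r[0]["score"],P.round(3),P.mean(0))
cv2.imwrite("pics/w3.png",im)
```

```text
grip 0.27464404316885077 24.924179910012754 [-1.66423467 -0.47074106  1.78747986]
0.27646000192605125 24.923462317383382 [ 0.21954197 -0.03553422 -1.26456457]
0.2730273235445301 [([0.4654, -0.4168, 0.0444], 0.66)] 14.5667
0.92 [[ 0.405 -0.307  0.112]
 [ 0.556 -0.343  0.112]
 [ 0.526 -0.499  0.112]
 [ 0.366 -0.485  0.112]] [ 0.46356147 -0.40843759  0.112     ]
```

View pics/w3.png

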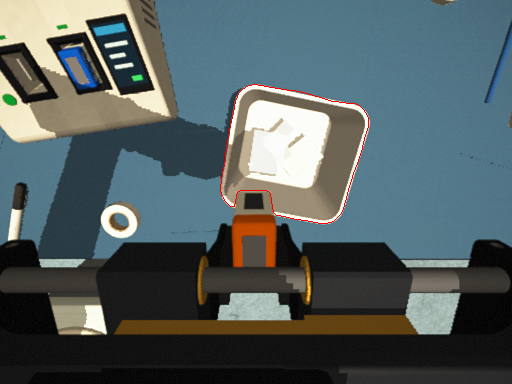

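The rim centre is at about (292,154), the cartridge is gripped upright, and the left bay is empty. I'll lower it into the tub and release it.

Run:
```python
from h import *
c=np.array([.4636,-.408]); 
env.goto([*c,.22],[180,0,-13]); print(env.move_straight([*c,.065],rate=.15,force_limit=12))
env.gripper_to(0.6); env.dwell(.2); env.move_straight([*c,.25],rate=.25)
g=np.array([.5447,.192]); 
env.goto([.43,-.1,.33],[180,0,10])
f=env.grab_frame("scene"); print(search(f,"spent_center"))
env.goto([.44,.17,.25],[180,0,0])
f=env.grab_frame("wrist"); print(env.read_state()["clock"])
for t in ["fresh_center","spare_rinse_center","stand","bottle_white"]: print(t,search(f,t))
from fit import *
pickle.dump(f,open("w4.pkl","wb")); print(f["position"])
H={}
for c,P in (("o",[.545,.192,.078]),("b",[.489,.177,.078])):
    h=cmask(f["image"],c,proj(f,P),40); H[c]=feat(h); print(c,h.min(0),h.max(0),cv2.minAreaRect(h))
def res(x):
    Rm=frame(x[2]); r=[]
    for c,s in (("o",1),("b",-1)):
        q=np.r_[x[0],x[1],.078]+s*.029*Rm[:,0]
        pts=np.array([proj(f,v) for v in boxpts(q,Rm,.015)],np.float32); r.append(feat(cv2.convexHull(pts).reshape(-1,2))-H[c])
    return np.concatenate(r)
s=least_squares(res,[.517,.184,15.],diff_step=1e-4); print(s.x,res(s.x).round(1)); print("fresh",s.x[:2]+.029*frame(s.x[2])[:2,0])
cv2.imwrite("pics/w4.png",f["image"])
```

```text
False
[]
20.5583
fresh_center [([0.5477, 0.1943, 0.076], 0.81)]
spare_rinse_center [([0.4916, 0.1726, 0.0762], 0.8)]
stand [([0.5204, 0.1772, 0.034], 0.93)]
bottle_white [([0.3928, 0.3623, 0.0479], 0.87)]
[0.52322193 0.16929528 0.41100877]
o [219.  57.] [249. 102.] ((233.97061157226562, 79.38235473632812), (42.928802490234375, 22.55581283569336), 75.96376037597656)
b [234. 111.] [261. 150.] ((247.29415893554688, 130.67648315429688), (37.83555603027344, 20.61552619934082), 75.96376037597656)
[ 0.51672509  0.18324279 14.56413665] [-0.  -0.3 -0.  -0.3 -0.2 -0.5  0.2  0.4  0.2  0.4 -0.1  0.4]
fresh [0.54479322 0.19053523]
```

View pics/w4.png

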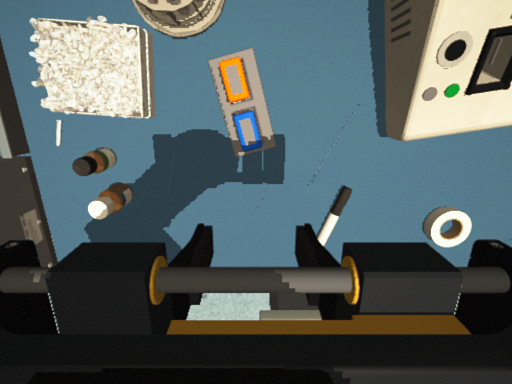

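The fit is clean: orange head at (234,79), blue at (247,131), stand yaw 14.6°. Next I'll grasp the fresh cartridge, lift it and check the tub on the way.

Run:
```python
from h import *
c=np.array([.5448,.1905]); o=[180,0,14.6]
env.gripper_to(0.55,25); env.goto([*c,.15],o); print(env.move_straight([*c,.051],rate=.12,force_limit=15))
env.gripper_to(0.0,25); s=env.read_state(); print("grip",s["opening"],s["finger_force"])
env.move_straight([*c,.20],rate=.15); env.move_straight([.45,.10,.30],rate=.3)
env.goto([.42,-.28,.32],[180,0,0]); f=env.grab_frame("wrist"); s=env.read_state(); print(s["opening"],s["clock"],search(f,"spent_center"),search(f,"waste_tub"))
cv2.imwrite("pics/w5.png",f["image"])
```

```text
False
grip 0.2705091065530491 25.0000792380888
0.2704199830772745 26.6417 [([0.4653, -0.4005, 0.0755], 0.81), ([0.5628, -0.1132, 0.0874], 0.65)] [([0.4648, -0.4328, 0.0526], 0.92), ([0.4651, -0.4004, 0.0754], 0.6)]
```

View pics/w5.png

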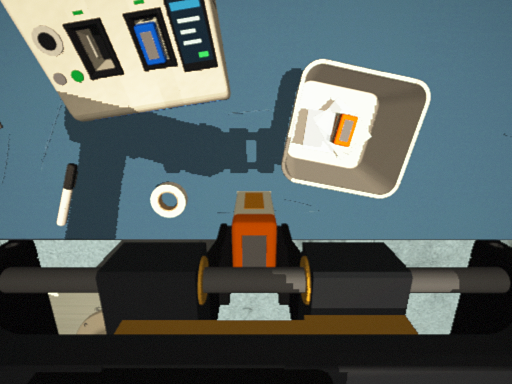

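The spent cartridge stands in the tub (345,130) and the fresh one is held straight. The left bay is empty, so I'll insert.

Run:
```python
from h import *
env.goto(HEAD-.11*IN+[0,0,.04],rot(YAW)); env.move_straight(HEAD-.075*IN,rot(YAW),rate=.15)
hit=env.move_straight(HEAD+.003*IN,rate=.06,force_limit=8)
s=env.read_state(); d=s["position"]-HEAD; print(hit,s["force"],np.dot(d,IN),d-IN*np.dot(d,IN),s["opening"],s["clock"])
f=env.grab_frame("wrist"); cv2.imwrite("pics/w6.png",f["image"])
```

```text
False [-0.3481585   1.26873089 -0.75421101] 0.0026289742930468785 [2.89903396e-04 2.10304457e-05 1.35279202e-04] 0.27098440267379886 29.7167
```

View pics/w6.png

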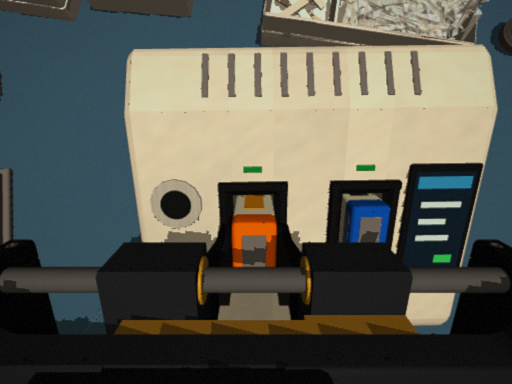

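The fresh cartridge is in the bay (254,235) with no sign of jamming. Next I'll release it, back off, shut the fingers and press.

Run:
```python
from h import *
env.gripper_to(0.5); env.move_straight(HEAD-.05*IN,rate=.12); env.gripper_to(0.0,20)
hit=env.move_straight(HEAD+.012*IN,rate=.035,force_limit=15)
s=env.read_state(); d=s["position"]-HEAD; print(hit,s["force"],np.dot(d,IN))
env.move_straight(HEAD-.13*IN,rate=.15); env.dwell(.3)
f=env.grab_frame("wrist"); cv2.imwrite("pics/w7.png",f["image"]); print(search(f,"fresh_center"),search(f,"rinse_center"),env.read_state()["clock"])
```

```text
True [-4.82276947  1.02300016  8.65991255] 0.008040412820800851
[([0.5687, -0.1496, 0.1129], 0.66), ([0.5647, -0.0793, 0.1011], 0.62)] [([0.5686, -0.151, 0.1115], 0.87)] 35.0667
```

View pics/w7.png

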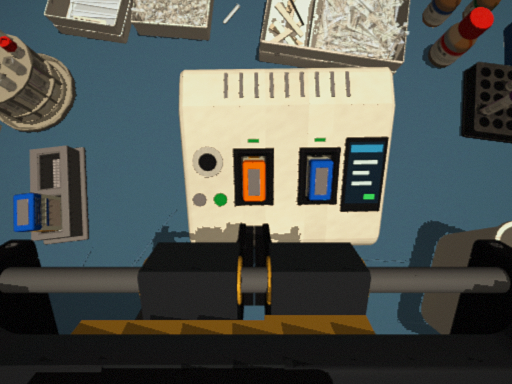

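The orange head (254,180) now sits level with the blue one (320,180), so it's latched. The spare is still in the stand, so I'll hand the job in.

```bash
python3 -c "
from workcell import env
print(env.close_job())"
```

```text
the job is handed in; nothing more can be done
None
```

The job is handed in at about 35 s of the 64 s allowed: the spent cartridge is in the waste tub, the fresh one looks latched in the left bay in the last wrist picture, and both blue cartridges are still in place; the hand-in call returned no verdict.

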